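Refit the washed stove burner from under the tub and ladle

ROBOT

A 6-joint arm with a two-finger parallel gripper is mounted at the origin on the work surface. World frame = base frame: x ahead of the robot, y to its left, z up, the work surface at z = 0. Lengths are in mm, angles in rad, forces in N, time in s.
With the tool pointing down it reaches from about 275 to 1000 mm from the base axis. Payload 8.4 kg.
Tool frame: the origin (TCP) lies midway between the tips of the shut fingers; the grasp point (between the pads) lies 19 mm behind it; z points along the fingers, y is the direction in which the jaws open and shut (so a half turn about z gives the same grasp; the last joint's range is limited). The gripper opens to 85 mm and grips with 20 to 120 N. Pads are 22 mm wide; open, the fingers measure 114 mm over their backs; the gripper's body (76 mm by 85 mm) begins 54 mm behind the grasp point. The pads swing forward as they close: fully open they stand 13 mm farther back than shut.
Start: joints at [-1.345, 0.353, 1.633, -0, 1.155, -0.002], TCP at [141.145, -608.856, 231.281] pointing down, gripper open.
Joint ranges: [-2.63, 2.63], [-0.92, 2.1], [0.06, 2.66], [-1.3, 4.44], [0, 2.69], [-3.02, 3.02]. Speed limits (rad/s): [2.22, 2.22, 2.79, 3.14, 3.14, 3.14].

INTERFACE

Orientations are given as [roll, pitch, yaw] about the fixed x, y, z axes, in that order (R = Rz(yaw) Ry(pitch) Rx(roll)).
In Python, from rig import * gives the robot as it stands.
- The arm moves only by the tool play_rows, never from a script. Its argument "moves" is a list of rows, each a list of 3 entries, a list of its own where there are three numbers: the shift along the tool's x, y, z in m, then the turn, a rotation vector about the tool's x, y, z in rad, then the opening in per cent of the stroke, from 0 (shut) to 100 (fully open). In form: [[[x, y, z], [rx, ry, rz], fingers], ...]. A call has 1 to 20 rows; each row shifts and turns the commanded pose from where the row before left it, along the tool's axes as they then stand; what a row does not reach is not made up. A row lasts 1/10 s, in which the tool goes at most 50 mm and 8.59 degrees, less where a joint would pass 70% of its speed; a pose out of reach is approached as far as the arm can. A call is refused whole if a number of a shift passes 0.05 or a number of a turn 0.15, either way. A call with a gripper value outside its range is refused whole. The fingers move at their own pace and stop on an object; "squeeze" is the grip in N (left out, the last holds). Time passes only in rows, so rows that do not move let the fingers close. It gives the time, the measured TCP pose, the force and the opening at its end, in the units of the state.
- sense(): the state, without advancing time (a new reading comes with each control period).
- grab_frame(name): name is "scene" or "side" or "wrist"; returns a dict with "pixels" (480x640x3 uint8, red, green, blue), "intrinsics" (3x3 intrinsics, pixels), "distortion" ([k1, k2, p1, p2, k3] as OpenCV has them; the pictures are not rectified), "R" (3x3) and "t" (3): a world point X has camera coordinates R X + t. Camera axes: x right, y down, z forward; pixel columns grow to the right and rows downward; lengths in mm; the calibration is good to about 2 mm. A picture is of the moment at which its call begins. There is no depth.
- sign_off(): hands the job in, once; it reports no verdict.
The state is a dict: "clock": time; "qpos": joint angles; "qvel": joint speeds; "joint_efforts": joint torques, N m; "eef_pos": TCP position; "tcp_rot": TCP orientation; "contact_force": force on the tool from outside, world axes, zero at the start; "wrist_torque": the same for the moment, N m; "opening": opening from 0.0 (shut) to 1.0 (fully open).
Only numpy, scipy, OpenCV 4.12 (cv2) and the standard library are available. Lean on these libraries where they do the work, as an engineer would, in place of code of your own. Each camera call takes 0.05 s, during which the arm holds its last target. There are 200 camera calls.

TASK

The gas stove's burner has been washed and its two parts, the ported brass crown and the flat black cap, are drying in the narrow steel tray, hemmed in by the closed tub and with the slotted ladle lying across the rim. Move the tub (upright) and the ladle onto the chopping board, set the crown foot down in the burner seat on the stove and the cap flat and centred on top of the crown, and only then put the tub and the ladle back in and across the tray just as they were. Leave the blue bowl and the steel tumbler where they stand.

Things in the scene. Friction and masses are not known exactly. Their poses are not given: they have to be found in the camera images.
- crown: Brass burner crown, round, 28 mm high, 0.24 kg, dark flame ports round its side. Foot 46 mm across for the lower 12 mm (chamfered), head 60 mm across from 12 to 28 mm, top flat. Origin: centre of its underside, z up. Starts foot down on the tray floor, about 72 mm from the tray's middle towards either end, with no finger room between it and the tub. Hold it by the head.
- cap: Burner cap: flat black enamelled disc, 54 mm across, 12 mm thick (side upright for 9 mm, then bevelled to 44 mm at the top), 0.14 kg. Origin: centre of its underside, z up. Starts flat on the tray floor at the other end from the crown, about 72 mm from the tray's middle. Its place is flat on the crown's top, 28 mm above the crown's origin.
- tub: Closed round plastic tub, off-white, 95 mm high, 0.18 kg: body 60 mm across, lid 64 mm across over the top 18 mm. Origin: centre of its underside, z up. Starts on the tray floor near the tray's middle, its lid clear above the rim.
- ladle: Slotted steel ladle, 0.17 kg. Flat handle 16 mm wide, 5 mm thick, x = -175 to +65 mm; dish 92 mm across centred at x = +105 mm, its bottom 12 mm below the handle. Origin: balance point, on the handle's underside; x to the dish, z up. Starts level across the tray's long rims, handle to the robot, about 85 mm from the tray's middle to its +y end. On a flat board it tilts 0.05 rad, origin 8 mm up.
- tray: Narrow stainless drying tray, fixed on the counter, open on top: outside 92 mm along its x, 308 mm along its y, 60 mm high; walls and floor 4 mm thick (inside 84 by 300 mm, floor 4 mm above the counter). Origin: centre of its underside, z up.
- board: Wooden chopping board, fixed on the counter, the side area: 320 mm along its x, 210 mm along its y, 15 mm thick. Origin: centre of its underside, z up.
- stove: Single-burner gas stove, off, fixed: 310 mm along x (-170 to +140), 280 mm along y, black glass top 78 mm above the counter, knob at -x. Origin: on the counter right below the centre of the burner seat, z up. The seat is a round aluminium cup, 72 mm across outside, 60 mm inside, its rim 88 mm and its floor 81 mm above the counter; the crown's foot stands on that floor with 7 mm play all round.
- bowl: Bystander: blue ceramic bowl, 130 mm across, 60 mm high, loose, empty, on the far side of the tray. Origin: centre of its underside.
- tumbler: Bystander: empty steel tumbler, 64 mm across, 90 mm high, loose, on the far side of the tray. Origin: centre of its underside.
There are look-alikes about, which are no part of the job. Leave any pink or turquoise look-alike of the tub alone.

How it is judged:
By the outcome, as a careful person would: the job done as asked, in the order asked, and still so for the second after the job is handed in, with the robot touching nothing.
It also fails if it takes over 136 s, if anything falls off the work surface, if the arm or the gripper's body presses on something with over 40 N, if the wrist force passes 120 N, or if a joint passes its speed limit or range.

## Working session

There is one attempt and no reset: what is moved stays moved. The work goes in short steps, Python scripts to look and compute and a tool call to move; the robot and the scene stay as the last step left them, time stands still between calls to the robot, and variables do not carry over. Pictures are saved under pics/ and viewed, about 12 in all and at most 16, crops included, and the job is handed in when it is done.

Besides the shell and the picture viewer there is one more tool, called after ">>>" as name([rows], argument=value, ...), one row to a line, values as JSON. play_rows: Moves the arm, as the interface text tells. Its arguments: {"type":"object","properties":{"moves":{"type":"array"},"squeeze":{"type":"number"}},"required":["moves"]}

```bash
ls; mkdir -p pics; python3 - <<'E'
from rig import *
import cv2
print(sense())
for n in ("scene","side","wrist"):
    f=grab_frame(n); cv2.imwrite(f"pics/{n}0.png",f["pixels"][:,:,::-1])
    print(n,f["intrinsics"],f["distortion"],f["R"],f["t"])
E
```

```text
pics
{'clock': 0.0, 'qpos': array([-1.34537385e+00,  3.53675458e-01,  1.63417815e+00, -5.65435753e-06,
        1.15521248e+00, -2.38576153e-03]), 'qvel': array([-0.00113951, -0.00126269,  0.00039826,  0.00031634,  0.00045218,
        0.00027999]), 'joint_efforts': array([ 3.64986110e-03, -6.05236530e+01, -3.42056036e+01,  3.87881232e-05,
        9.39180551e-03, -2.78488656e-06]), 'eef_pos': array([ 141.04512525, -608.35512834,  230.52580487]), 'tcp_rot': array([-3.14011921e+00,  1.65440817e-06,  2.27810523e-01]), 'contact_force': array([-0.0892405 ,  0.61417845,  0.46171285]), 'wrist_torque': array([ 0.03089122,  0.00555536, -0.01606325]), 'opening': 1.0003792642175533}
scene [[458.21140704   0.         323.24234184]
 [  0.         458.21140704 229.14203197]
 [  0.           0.           1.        ]] [-0.113631  0.        0.        0.        0.      ] [[ 0.35016917  0.93667558  0.00451831]
 [ 0.80227381 -0.29742737 -0.51758448]
 [-0.48346488  0.18486705 -0.85562018]] [-200.52639432 -438.85300743 1332.18832006]
side [[461.70987281   0.         315.3412092 ]
 [  0.         461.70987281 232.65464835]
 [  0.           0.           1.        ]] [-0.11581454  0.          0.          0.          0.        ] [[-0.72999088 -0.68335629  0.01172596]
 [-0.4361089   0.45252327 -0.77783785]
 [ 0.52623412 -0.57292833 -0.62835562]] [411.53686643 320.94529419 639.76173287]
wrist [[348.64033189   0.         316.32239188]
 [  0.         348.64033189 237.13237344]
 [  0.           0.           1.        ]] [-0.03595511  0.          0.          0.          0.        ] [[ 2.25221871e-01 -9.74307369e-01 -5.10440634e-04]
 [-9.30237455e-01 -2.15190349e-01  2.97239620e-01]
 [-2.89712594e-01 -6.64700323e-02 -9.54802780e-01]] [-623.55332885  -38.80206217  380.00932658]
```

View pics/scene0.png

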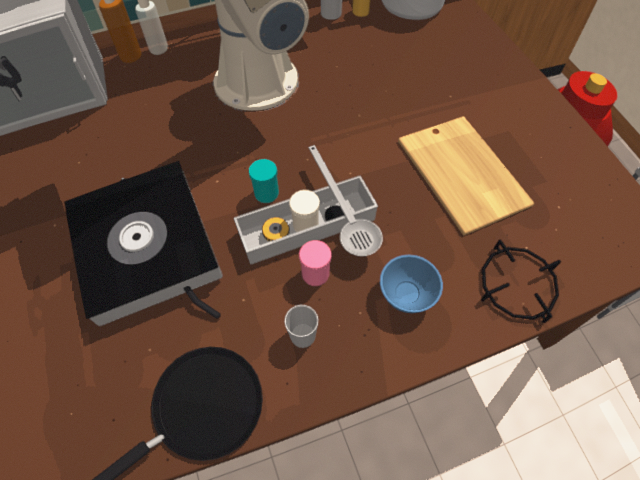

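View pics/side0.png

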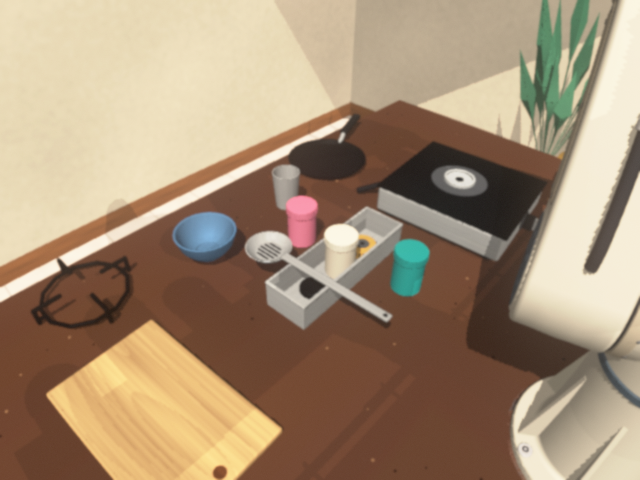

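```bash
cat > h.py <<'E'
import numpy as np, cv2, pickle
from scipy.spatial.transform import Rotation as Ro
def grab(n,save=None):
    from rig import grab_frame
    f=grab_frame(n)
    if save: cv2.imwrite(f"pics/{save}.png",f["pixels"][:,:,::-1]); pickle.dump(f,open(f"pics/{save}.pkl","wb"))
    return f
def ray(f,uv):
    uv=np.asarray(uv,float).reshape(-1,1,2)
    n=cv2.undistortPoints(uv,f["intrinsics"],f["distortion"]).reshape(-1,2)
    d=np.c_[n,np.ones(len(n))]@f["R"]; c=-f["R"].T@f["t"]
    return c,d
def onz(f,uv,z):
    c,d=ray(f,uv); s=(z-c[2])/d[:,2]; return c+d*s[:,None]
def proj(f,X):
    r,_=cv2.Rodrigues(f["R"]); p,_=cv2.projectPoints(np.asarray(X,float).reshape(-1,1,3),r,f["t"],f["intrinsics"],f["distortion"]); return p.reshape(-1,2)
def crop(f,x0,y0,x1,y1,k,name):
    im=f["pixels"][y0:y1,x0:x1,::-1]; cv2.imwrite(f"pics/{name}.png",cv2.resize(im,None,fx=k,fy=k,interpolation=cv2.INTER_CUBIC))
def blobs(f,lo,hi,amin=60,box=(0,0,640,480)):
    hsv=cv2.cvtColor(f["pixels"],cv2.COLOR_RGB2HSV); m=cv2.inRange(hsv,np.array(lo),np.array(hi))
    q=np.zeros_like(m); x0,y0,x1,y1=box; q[y0:y1,x0:x1]=m[y0:y1,x0:x1]
    cs,_=cv2.findContours(q,cv2.RETR_EXTERNAL,cv2.CHAIN_APPROX_NONE)
    return sorted([c for c in cs if cv2.contourArea(c)>=amin],key=lambda c:-cv2.contourArea(c))
def circ(f,c,z):
    P=onz(f,c.reshape(-1,2),z)[:,:2]; (x,y),r=cv2.minEnclosingCircle(P.astype(np.float32)); e=cv2.fitEllipse(P.astype(np.float32)); return np.round([*e[0],*e[1],x,y,2*r],1)
E
python3 - <<'E'
from h import *
s=grab("scene","s1"); d=grab("side","d1")
crop(s,225,140,400,270,4,"c1")
# board
for f,b in((s,(390,110,540,240)),(d,(30,310,290,480))):
    c=blobs(f,(8,60,120),(30,255,255),500,b)[0]; P=onz(f,c.reshape(-1,2),15)[:,:2].astype(np.float32); print("board",cv2.minAreaRect(P))
# seat
for f,b in((s,(95,205,175,270)),(d,(425,155,495,205))):
    for c in blobs(f,(0,0,190),(180,50,255),60,b): print("seat",circ(f,c,88))
for f,b in((s,(255,210,295,245)),(d,(350,230,380,260))):
    for c in blobs(f,(12,120,90),(30,255,255),30,b): print("crown",circ(f,c,32))
for f,b in((s,(280,185,325,235)),(d,(315,220,365,280))):
    for c in blobs(f,(15,8,150),(40,90,255),60,b): print("tub",cv2.boundingRect(c),circ(f,c,99))
E
```

```text
board ((515.1245727539062, 401.7305908203125), (325.199951171875, 215.20188903808594), 3.428637981414795)
board ((510.3685607910156, 403.52862548828125), (328.3002624511719, 212.39198303222656), 3.5017600059509277)
seat [ 473.9 -390.1   68.1   68.9  473.6 -389.8   71.2]
seat [ 469.8 -385.3   66.9   77.3  471.2 -384.1   80.1]
crown [ 527.6 -100.1   57.    59.1  528.2 -101.    62.6]
crown [521.7 -98.9  33.3  62.8 522.6 -92.6  68.6]
tub (285, 190, 39, 40) [539.2 -29.   64.  105.  545.9 -28.8 103.2]
tub (315, 220, 50, 60) [500.7   3.5  78.2 176.8 500.3   1.7 188. ]
```

View pics/c1.png

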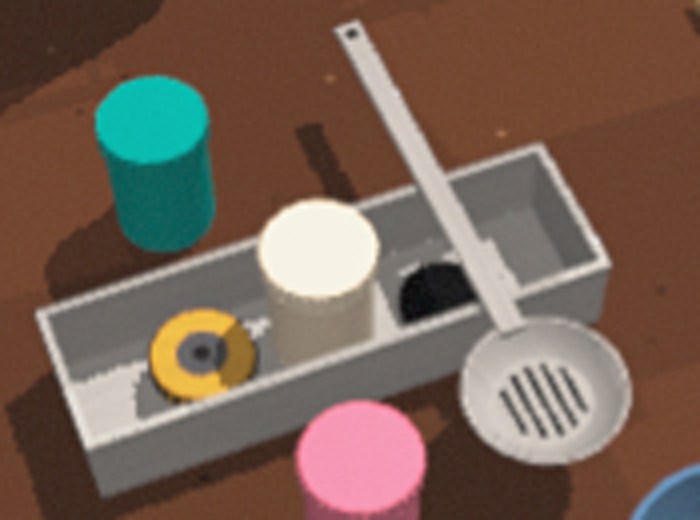

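Candidates in scene view: tub white (304,202), chosen over turquoise (264,180) and pink (315,262); crown (275,228) in tray; cap, black disc in tray (334,213), vs pan (208,402); ladle handle (312,148)→dish (361,238). The crop confirms it: white tub, brass crown and black cap under the ladle are all in the tray.

```bash
python3 - <<'E'
from h import *
s=pickle.load(open("pics/s1.pkl","rb")); d=pickle.load(open("pics/d1.pkl","rb"))
u=lambda p:np.array(p)/4+[225,140]-0.375
np.set_printoptions(precision=1,suppress=True)
R=onz(s,u([(40,312),(540,148),(607,262),(97,443)]),60); print(R,"ctr",R.mean(0)); print(cv2.minAreaRect(R[:,:2].astype(np.float32)))
print("tubtop",onz(s,u([(318,248)]),99),"turq",onz(s,u([(152,118)]),95),"pink",onz(s,u([(362,458)]),95))
print("ladle end",onz(s,u([(347,28)]),65),"dishctr",onz(s,u([(546,390)]),60), onz(s,u([(440,200),(400,120)]),65))
print("crown",onz(s,u([(203,354)]),32), "cap front/left", onz(s,u([(400,300),(437,263)]),16))
# lids by bright masks
for f,b in((s,(285,188,325,220)),(d,(320,222,362,250))):
    for c in blobs(f,(10,4,225),(40,70,255),60,b): print("lid",cv2.boundingRect(c),circ(f,c,99))
crop(d,230,180,420,330,4,"c2")
E
```

```text
[[ 487.7 -178.4   60. ]
 [ 478.8  125.9   60. ]
 [ 566.4  129.9   60. ]
 [ 578.5 -171.    60. ]] ctr [527.9 -23.4  60. ]
((527.0650024414062, -24.248580932617188), (90.99752044677734, 304.93280029296875), 2.302485227584839)
tubtop [[526.8 -27.3  99. ]] turq [[406.3 -85.6  95. ]] pink [[653.4 -48.2  95. ]]
ladle end [[356.5  49.6  65. ]] dishctr [[631.3  65.   60. ]] [[497.   55.7  65. ]
 [434.6  54.8  65. ]]
crown [[528.2 -98.7  32. ]] cap front/left [[523.2  21.9  16. ]
 [506.4  51.5  16. ]]
lid (290, 190, 29, 24) [526.6 -27.3  60.5  61.6 526.8 -27.2  63.4]
lid (325, 224, 34, 26) [521.1 -22.6  60.2  75.  524.2 -19.4  78.3]
```

View pics/c2.png

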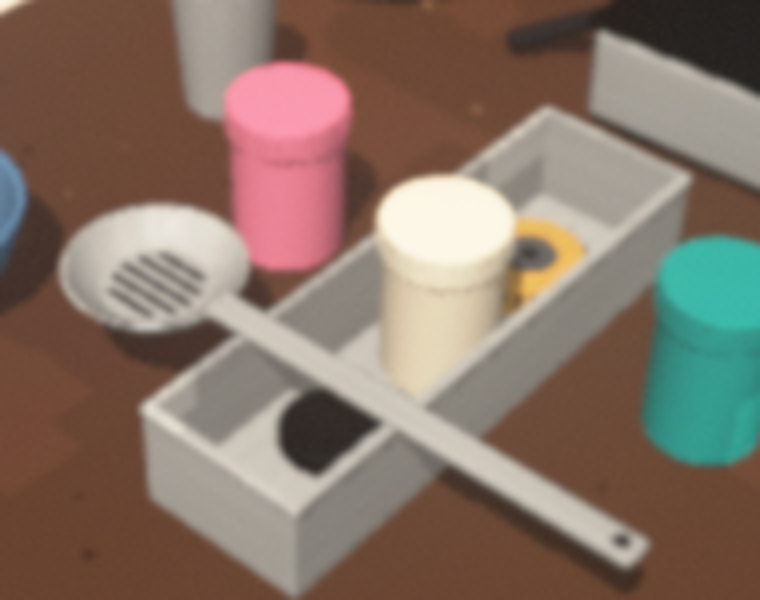

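Both views show one white tub mid-tray, crown at −y end, cap partly under the ladle. Moving over the tray for a close look with the wrist camera.

>>> play_rows([
  [[0.0362,-0.0342,0],[0,0,0],100],
  [[0.0362,-0.0342,0],[0,0,0],100],
  [[0.0362,-0.0342,0],[0,0,0],100],
  [[0.0362,-0.0342,0],[0,0,0],100],
  [[0.0362,-0.0342,0],[0,0,0],100],
  [[0.0362,-0.0342,0],[0,0,0],100],
  [[0.0362,-0.0342,0],[0,0,0],100],
  [[0.0362,-0.0342,0],[0,0,0],100],
  [[0.0362,-0.0342,0],[0,0,0],100],
  [[0.0362,-0.0342,0],[0,0,0],100],
  [[0.0362,-0.0342,0],[0,0,0],100],
  [[0.0362,-0.0342,0],[0,0,0],100],
  [[0.0362,-0.0342,0],[0,0,0],100],
  [[0.0362,-0.0342,0],[0,0,0],100],
  [[0,0,0],[0,0,0.094],100],
  [[0,0,0],[0,0,0.094],100],
  [[0,0,0],[0,0,0],100],
  [[0,0,0],[0,0,0],100],
  [[0,0,0],[0,0,0],100],
])

```text
clock: 2.15
eef_pos: [526.6, -28.3, 231.3]
tcp_rot: [3.142, -0.0, 0.041]
contact_force: [0.2, -0.7, -0.0]
opening: 0.999
```

```bash
python3 - <<'E'
from h import *
from rig import sense
s=sense(); print(s["clock"],s["eef_pos"],s["tcp_rot"],s["contact_force"],s["qpos"])
grab("wrist","w1")
E
```

```text
2.15 [526.59788929 -28.31174268 231.33334767] [ 3.14157522e+00 -6.70666347e-05  4.12945895e-02] [ 0.21156928 -0.70139169 -0.02542667] [-5.65491337e-02  2.01176196e-01  1.84104740e+00 -1.21225008e-05
  1.09930061e+00  1.47295811e+00]
```

View pics/w1.png

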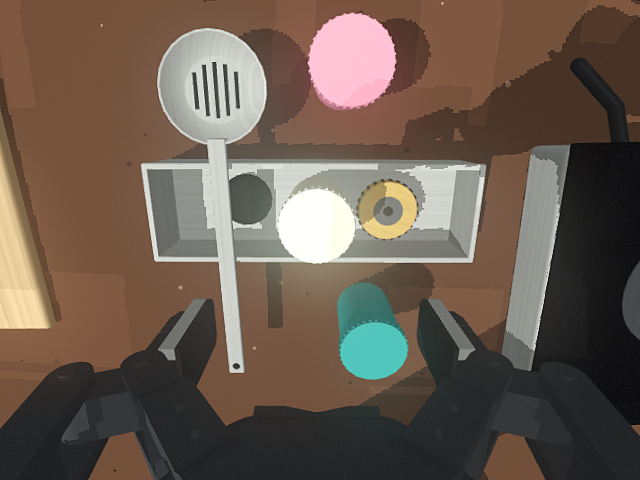

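Wrist view: lid centre ≈(317,226), crown ≈(388,210), cap ≈(249,198) half under the ladle (handle (217,142)→(236,370), dish (212,86)); tray corners (142,164),(485,164),(472,262),(155,262).

```bash
python3 - <<'E'
from h import *
np.set_printoptions(precision=1,suppress=True)
w=pickle.load(open("pics/w1.pkl","rb"))
R=onz(w,[(142,164),(485,164),(472,262),(155,262)],60)[:,:2];print(R,cv2.minAreaRect(R.astype(np.float32)))
c=blobs(w,(0,0,235),(180,60,255),500,(265,175,370,275))[0];print("lid",circ(w,c,99))
c=blobs(w,(12,90,90),(30,255,255),300,(350,170,425,250))[0];print("crown",circ(w,c,32))
P=onz(w,[(236,372),(217,142)],65)[:,:2]; print("handle",P,np.arctan2(*(P[1]-P[0])[::-1]))
for z in (58,62,66): print("dish",z,onz(w,[(212,86)],z))
# handle edges by rows
g=cv2.cvtColor(w["pixels"],cv2.COLOR_RGB2GRAY)
m=[]
for v in (290,310,330,350):
    r=g[v,205:255]; i=np.where(r>150)[0]+205; m.append((i.mean(),v))
Q=onz(w,m,65)[:,:2]; print(m,Q)
c=onz(w,[(245,224),(270,199),(250,172),(232,214)],16)[:,:2]; print("cap edge",c)
E
```

```text
[[ 566.3  130.4]
 [ 578.7 -176.8]
 [ 484.8 -181.2]
 [ 472.3  127.5]] ((525.5216674804688, -24.937210083007812), (94.0472640991211, 308.9620056152344), 2.312993288040161)
lid [525.  -27.3  62.1  62.7 524.9 -27.1  65. ]
crown [526.8 -99.4  57.3  59.9 527.5 -98.8  62.2]
handle [[351.6  51. ]
 [587.9  60.6]] 0.04042122213364478
dish 58 [[633.6  65.   58. ]]
dish 62 [[633.2  63.9  62. ]]
dish 66 [[632.8  62.8  66. ]]
[(np.float64(228.5), 290), (np.float64(230.5), 310), (np.float64(232.0), 330), (np.float64(234.0), 350)] [[447.9  55.3]
 [425.9  54.1]
 [403.   53.4]
 [379.1  52.2]]
cap edge [[501.9  47.5]
 [530.   20.8]
 [557.2  41.3]
 [512.3  61.1]]
```

>>> play_rows([
  [[-0.001,-0.001,0.03],[0,0,0],100],
  [[0,0,0.03],[0,0,0],100],
  [[0,0,0.03],[0,0,0],100],
  [[0,0,0.03],[0,0,0],100],
  [[0,0,0.02],[0,0,0],100],
  [[0,0,0.012],[0,0,0],100],
  [[0,0,0.012],[0,0,0],100],
  [[0,0,0],[0,0,0],100],
  [[0,0,0],[0,0,0],60],
  [[0,0,0],[0,0,0],60],
  [[0,0,0],[0,0,0],60],
  [[0,0,0],[0,0,0],60],
  [[0,0,0],[0,0,0],60],
  [[0,0,0],[0,0,0],60],
  [[0,0,0],[0,0,0],60],
], squeeze=40)

```text
clock: 3.7
eef_pos: [526.7, -27.1, 68.6]
tcp_rot: [3.141, -0.002, 0.04]
contact_force: [-0.4, -0.4, 6.5]
opening: 0.729
```

>>> play_rows([
  [[0,0,-0.01],[0,0,0],60],
  [[0,0,-0.02],[0,0,0],60],
  [[0,0,-0.04],[0,0,0],60],
  [[0,0,-0.04],[0,0,0],60],
  [[0,0,-0.01],[0,0,0],60],
  [[0,0,0],[0,0,0],60],
  [[0,0,0],[0,0,0],60],
])

```text
clock: 4.4
eef_pos: [524.8, -26.9, 186.4]
tcp_rot: [-3.141, 0.001, 0.04]
contact_force: [0.3, 0.2, -3.4]
opening: 0.734
```

>>> play_rows([
  [[-0.0084,-0.0408,0],[0,0,0],60],
  [[-0.0084,-0.0408,0],[0,0,0],60],
  [[-0.0084,-0.0408,0],[0,0,0],60],
  [[-0.0084,-0.0408,0],[0,0,0],60],
  [[-0.0084,-0.0408,0],[0,0,0],60],
  [[-0.0084,-0.0408,0],[0,0,0],60],
  [[-0.0084,-0.0408,0],[0,0,0],60],
  [[-0.0084,-0.0408,0],[0,0,0],60],
  [[-0.0084,-0.0408,0],[0,0,0],60],
  [[-0.0084,-0.0408,0],[0,0,0],60],
  [[-0.0084,-0.0408,0],[0,0,0],60],
  [[-0.0084,-0.0408,0],[0,0,0],60],
  [[0,0,0.02],[0,0,0],60],
  [[0,0,0.03],[0,0,0],60],
  [[0,0,0.03],[0,0,0],60],
  [[0,0,0.015],[0,0,0],60],
  [[0,0,0.006],[0,0,0],60],
  [[0,0,0],[0,0,0],60],
  [[0,0,0],[0,0,0],60],
  [[0,0,0],[0,0,0],60],
])

```text
clock: 6.4
eef_pos: [406.2, 458.8, 87.6]
tcp_rot: [-3.14, -0.002, 0.04]
contact_force: [0.1, 0.2, -2.1]
opening: 0.726
```

>>> play_rows([
  [[0,0,0.005],[0,0,0],60],
  [[0,0,0.002],[0,0,0],60],
  [[0,0,0.001],[0,0,0],60],
  [[0,0,0],[0,0,0],60],
  [[0,0,0],[0,0,0],60],
])

```text
clock: 6.9
eef_pos: [405.9, 458.3, 79.6]
tcp_rot: [-3.141, -0.001, 0.04]
contact_force: [-1.3, -3.8, 8.4]
opening: 0.732
```

Contact. Release, rise, and go to the ladle.

>>> play_rows([
  [[0,0,0],[0,0,0],100],
  [[0,0,0],[0,0,0],100],
  [[0,0,0],[0,0,0],100],
  [[0,0,0],[0,0,0],100],
  [[0,0,-0.02],[0,0,0],100],
  [[0,0,-0.04],[0,0,0],100],
  [[0,0,-0.04],[0,0,0],50],
  [[0.0101,0.0404,0],[0,0,0],50],
  [[0.0101,0.0404,0],[0,0,0],50],
  [[0.0101,0.0404,0],[0,0,0],50],
  [[0.0101,0.0404,0],[0,0,0],50],
  [[0.0101,0.0404,0],[0,0,0],50],
  [[0.0101,0.0404,0],[0,0,0],50],
  [[0.0101,0.0404,0],[0,0,0],50],
  [[0.0101,0.0404,0],[0,0,0],50],
  [[0.0101,0.0404,0],[0,0,0],50],
  [[0.0101,0.0404,0],[0,0,0],50],
  [[0,0,0],[0,0,0],50],
  [[0,0,0],[0,0,0],50],
])

```text
clock: 8.8
eef_pos: [522.5, 57.8, 178.2]
tcp_rot: [-3.141, 0.0, 0.037]
contact_force: [-0.1, 1.6, 0.4]
opening: 0.5
```

```bash
python3 - <<'E'
from h import *
from rig import sense
np.set_printoptions(precision=1,suppress=True)
s=sense(); print(s["clock"],s["eef_pos"],s["tcp_rot"])
w=grab("wrist","w2"); grab("scene","s2")
g=cv2.cvtColor(w["pixels"],cv2.COLOR_RGB2GRAY)
E
```

```text
8.8 [522.5  57.8 178.2] [-3.1  0.   0. ]
```

View pics/w2.png

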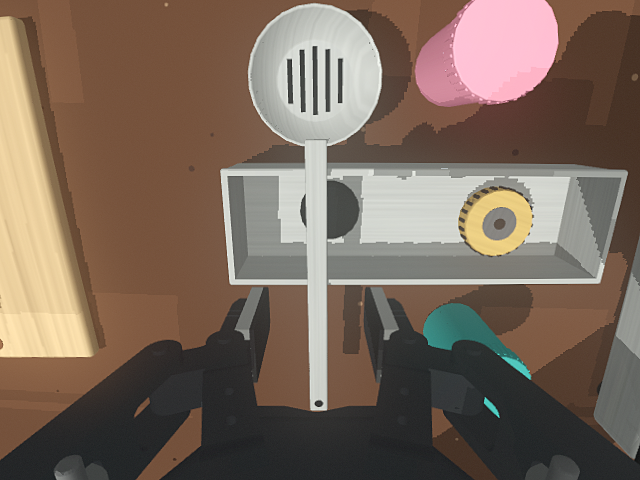

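Wrist view: ladle handle vertical (316,142)→(318,405), dish (315,75), cap (330,210), crown (496,222), tray rim clear.

```bash
python3 - <<'E'
from h import *
np.set_printoptions(precision=2,suppress=True)
w=pickle.load(open("pics/w2.pkl","rb"))
g=cv2.cvtColor(w["pixels"],cv2.COLOR_RGB2GRAY)
m=[]
for v in (300,320,340,360,380):
    r=g[v,295:342]; i=np.where(r>150)[0]+295; m.append((i.mean(),v))
Q=onz(w,m,65)[:,:2]; p=np.polyfit(Q[:,0],Q[:,1],1); print(m,Q,"y@528",np.polyval(p,528),"slope",p[0])
print("end",onz(w,[(318,411)],65),"dish sides",onz(w,[(249,75),(382,75)],64),onz(w,[(315,4),(315,147)],64))
R=onz(w,[(221,170),(627,170),(602,283),(231,283)],60)[:,:2];print(R,cv2.minAreaRect(R.astype(np.float32)))
c=blobs(w,(12,90,90),(30,255,255),300,(440,160,560,270))[0];print("crown",circ(w,c,32))
hsv=cv2.inRange(w["pixels"],(0,0,0),(75,75,75)); q=np.zeros_like(hsv); q[178:245,296:362]=hsv[178:245,296:362]
ys,xs=np.where(q>0); print("cap px",xs.min(),xs.max(),ys.min(),ys.max()); 
print(onz(w,[(xs.min(),209),(xs.max(),209),(340,ys.min()),(340,ys.max())],13))
E
```

```text
[(np.float64(317.0), 300), (np.float64(317.0), 320), (np.float64(317.5), 340), (np.float64(317.5), 360), (np.float64(318.0), 380)] [[464.17  55.88]
 [445.61  55.19]
 [426.28  54.04]
 [406.07  53.28]
 [384.95  52.03]] y@528 59.073022221525434 slope 0.04862026804664751
end [[350.13  50.7   65.  ]] dish sides [[631.59 108.5   64.  ]
 [634.92  17.93  64.  ]] [[676.06  65.09  64.  ]
 [585.31  61.84  64.  ]]
[[ 566.08  131.16]
 [ 578.81 -177.08]
 [ 484.74 -183.71]
 [ 474.38  126.97]] ((525.4122924804688, -26.276641845703125), (94.26604461669922, 311.24749755859375), 2.3653345108032227)
crown [527.  -96.8  58.4  64.9 527.2 -96.2  66.6]
cap px 301 358 181 237
[[527.89  72.62  13.  ]
 [529.79  21.08  13.  ]
 [554.45  38.79  13.  ]
 [502.7   35.86  13.  ]]
```

>>> play_rows([
  [[0.0055,-0.001,0.03],[0,0,-0.008],50],
  [[0,0,0.03],[0,0,0],50],
  [[0,0,0.03],[0,0,0],50],
  [[0,0,0.02],[0,0,0],50],
  [[0,0,0.015],[0,0,0],50],
  [[0,0,0],[0,0,0],50],
  [[0,0,0],[0,0,0],50],
  [[0,0,0],[0,0,0],10],
  [[0,0,0],[0,0,0],10],
  [[0,0,0],[0,0,0],10],
  [[0,0,0],[0,0,0],10],
  [[0,0,0],[0,0,0],10],
  [[0,0,0],[0,0,0],10],
], squeeze=70)

```text
clock: 10.2
eef_pos: [528.7, 60.1, 54.6]
tcp_rot: [-3.141, -0.002, 0.048]
contact_force: [-1.0, 2.1, 5.6]
opening: 0.157
```

>>> play_rows([
  [[0,0,-0.01],[0,0,0],10],
  [[0,0,-0.02],[0,0,0],10],
  [[0,0,-0.03],[0,0,0],10],
  [[0,0,-0.03],[0,0,0],10],
  [[0,0,-0.01],[0,0,0],10],
  [[0,0,0],[0,0,0],10],
  [[0,0,0],[0,0,0],10],
])

```text
clock: 10.9
eef_pos: [527.4, 59.6, 152.7]
tcp_rot: [3.142, 0.001, 0.048]
contact_force: [0.1, -0.3, -2.5]
opening: 0.157
```

```bash
python3 - <<'E'
from h import *
s=grab("side","d2"); crop(s,180,170,420,350,3,"c3")
E
```

```text
(no output)
```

View pics/d2.png

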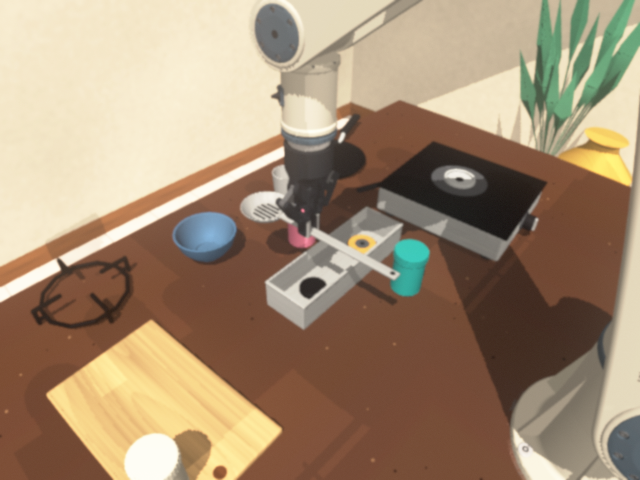

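>>> play_rows([
  [[0.0016,-0.0365,0],[0,0,0],10],
  [[0.0016,-0.0365,0],[0,0,0],10],
  [[0.0016,-0.0365,0],[0,0,0],10],
  [[0.0016,-0.0365,0],[0,0,0],10],
  [[0.0016,-0.0365,0],[0,0,0],10],
  [[0.0016,-0.0365,0],[0,0,0],10],
  [[0.0016,-0.0365,0],[0,0,0],10],
  [[0.0016,-0.0365,0],[0,0,0],10],
  [[0,0,0.03],[0,0,0],10],
  [[0,0,0.03],[0,0,0],10],
  [[0,0,0.03],[0,0,0],10],
  [[0,0,0.02],[0,0.05,0],10],
  [[0,0,0.012],[0,0,0],10],
  [[0,0,0],[0,0,0],10],
  [[0,0,0],[0,0,0],10],
  [[0,0,0],[0,0,0],10],
])

```text
clock: 12.55
eef_pos: [528.4, 352.6, 32.4]
tcp_rot: [-3.141, -0.051, 0.048]
contact_force: [0.3, -0.4, -1.3]
opening: 0.158
```

>>> play_rows([
  [[0,0,0.006],[0,0,0],10],
  [[0,0,0.004],[0,0,0],10],
  [[0,0,0.001],[0,0,0],10],
  [[0,0,0.001],[0,0,0],10],
  [[0,0,0],[0,0,0],10],
  [[0,0,0],[0,0,0],10],
])

```text
clock: 13.15
eef_pos: [528.0, 352.1, 19.4]
tcp_rot: [-3.142, -0.05, 0.048]
contact_force: [0.2, -0.3, -2.0]
opening: 0.155
```

>>> play_rows([
  [[0,0,0.001],[0,0,0],10],
  [[0,0,0.001],[0,0,0],10],
  [[0,0,0],[0,0,0],10],
  [[0,0,0],[0,0,0],10],
])

```text
clock: 13.55
eef_pos: [528.2, 352.2, 17.9]
tcp_rot: [-3.141, -0.05, 0.048]
contact_force: [-2.4, -0.7, 5.1]
opening: 0.159
```

>>> play_rows([
  [[0,0,0],[0,0,0],50],
  [[0,0,0],[0,0,0],50],
  [[0,0,0],[0,0,0],50],
  [[0,0,0],[0,0,0],50],
  [[0,0,-0.02],[0,0,0],50],
  [[0,0,-0.04],[0,-0.05,0],50],
  [[0,0,-0.04],[0,0,0.008],50],
  [[-0.0017,0.0376,-0.002],[0,0,0],95],
  [[-0.0017,0.0376,-0.002],[0,0,0],95],
  [[-0.0017,0.0376,-0.002],[0,0,0],95],
  [[-0.0017,0.0376,-0.002],[0,0,0],95],
  [[-0.0017,0.0376,-0.002],[0,0,0],95],
  [[-0.0017,0.0376,0],[0,0,0],95],
  [[-0.0017,0.0376,0],[0,0,0],95],
  [[-0.0017,0.0376,0],[0,0,0],95],
  [[-0.0017,0.0376,0],[0,0,0],95],
  [[-0.0017,0.0376,0],[0,0,0],95],
  [[-0.0017,0.0376,0],[0,0,0],95],
  [[-0.0017,0.0376,0],[0,0,0],95],
  [[0,0,0],[0,0,0],95],
])

```text
clock: 15.55
eef_pos: [522.8, -103.4, 127.4]
tcp_rot: [3.14, -0.001, 0.037]
contact_force: [0.6, -0.4, -0.5]
opening: 0.945
```

>>> play_rows([
  [[0,0,0],[0,0,0],95],
  [[0,0,0],[0,0,0],95],
])

```text
clock: 15.75
eef_pos: [522.5, -99.1, 127.1]
tcp_rot: [-3.141, 0.0, 0.04]
contact_force: [-0.5, 0.2, 0.2]
opening: 0.952
```

```bash
python3 - <<'E'
from h import *
from rig import sense
np.set_printoptions(precision=1,suppress=True)
s=sense(); print(s["clock"],s["eef_pos"],s["tcp_rot"])
w=grab("wrist","w3")
for n,z,b in (("crown",32,(0,0,640,480)),):
    for c in blobs(w,(12,90,90),(30,255,255),800,b)[:3]: print(n,cv2.boundingRect(c),circ(w,c,z))
grab("scene","s3"); grab("side","d3")
E
```

```text
15.75 [522.5 -99.1 127.1] [-3.1  0.   0. ]
crown (336, 0, 274, 141) [ 643.  -182.3   76.9  154.3  642.7 -190.7  181.9]
crown (0, 0, 157, 165) [609.4  75.9  89.7 116.9 610.2  72.9 131.3]
crown (0, 307, 184, 124) [418.3 107.4  82.7 196.6 394.6  92.9 225.4]
```

View pics/w3.png

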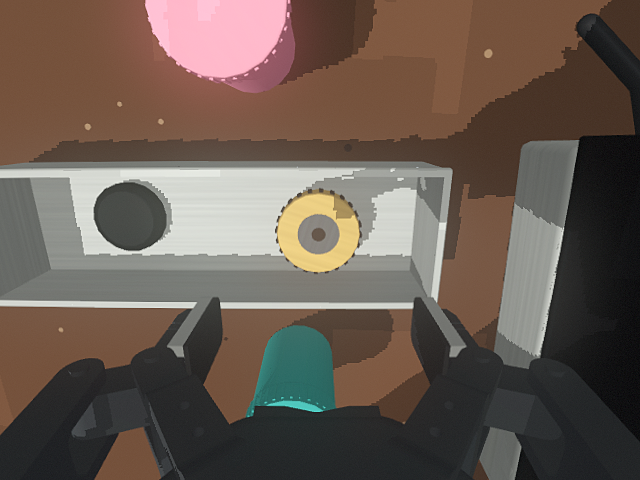

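Wrist view: crown top centred (318,232), width 276–360; cap (130,216) in the left part of the tray; tray otherwise empty.

```bash
python3 - <<'E'
from h import *
np.set_printoptions(precision=1,suppress=True)
w=pickle.load(open("pics/w3.pkl","rb"))
c=blobs(w,(12,90,90),(30,255,255),800,(265,180,370,283))[0]; print("crown",cv2.boundingRect(c),circ(w,c,32)); print(onz(w,[(318,236)],32))
m=cv2.inRange(w["pixels"],(0,0,0),(75,75,75)); q=np.zeros_like(m); q[175:258,88:172]=m[175:258,88:172]
cs,_=cv2.findContours(q,0,1); c=max(cs,key=cv2.contourArea); print("cap",cv2.boundingRect(c),circ(w,c,12))
s=pickle.load(open("pics/s3.pkl","rb")); d=pickle.load(open("pics/d3.pkl","rb"))
# tub lid on board
for f in(s,d):
  for c in blobs(f,(10,4,200),(40,80,255),150,(380,100,540,240) if f is s else (100,420,200,480))[:2]: print("tub",cv2.boundingRect(c),circ(f,c,110))
crop(s,380,90,550,250,4,"c4")
for f,b in((s,(95,205,175,270)),(d,(425,155,495,205))):
    for c in blobs(f,(0,0,150),(180,60,255),60,b): print("seat",cv2.boundingRect(c),circ(f,c,88))
E
```

```text
crown (277, 189, 83, 84) [527.  -99.2  58.3  60.1 527.4 -98.9  61.7]
[[524.5 -99.4  32. ]]
cap (94, 183, 72, 67) [528.1  46.   52.1  56.2 528.6  46.2  57.1]
tub (459, 100, 25, 17) [407.6 457.   59.4  62.3 406.9 457.2  64.1]
tub (414, 129, 55, 65) [539.4 300.3  11.7 386.  530.1 298.2 205.1]
tub (124, 433, 56, 47) [404.  456.5  60.7  66.8 400.9 457.3  70.5]
```

View pics/c4.png

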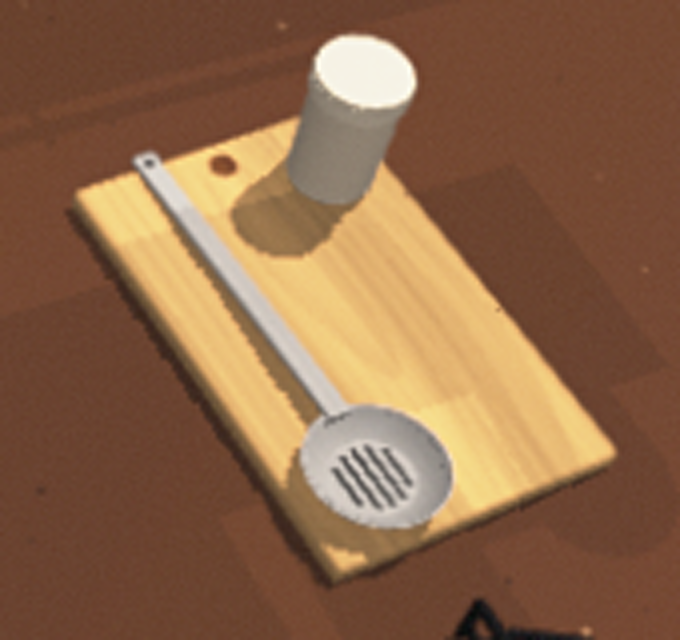

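Ladle and tub lie safely on the board. Now the crown.

>>> play_rows([
  [[0.0048,0,0.03],[0,0,0],95],
  [[0,0,0.03],[0,0,0],95],
  [[0,0,0.02],[0,0,0],95],
  [[0,0,0.015],[0,0,0],95],
  [[0,0,0.01],[0,0,0],95],
  [[0,0,0.009],[0,0,0],95],
  [[0,0,0],[0,0,0],85],
  [[0,0,0],[0,0,0],85],
  [[0,0,0],[0,0,0],60],
  [[0,0,0],[0,0,0],60],
  [[0,0,0],[0,0,0],60],
  [[0,0,0],[0,0,0],60],
  [[0,0,0],[0,0,0],60],
  [[0,0,0],[0,0,0],60],
], squeeze=60)

```text
clock: 17.3
eef_pos: [528.0, -99.7, 14.5]
tcp_rot: [3.141, -0.001, 0.04]
contact_force: [-2.1, 0.8, 7.6]
opening: 0.666
```

>>> play_rows([
  [[0,0,-0.01],[0,0,0],60],
  [[0,0,-0.03],[0,0,0],60],
  [[0,0,-0.04],[0,0,0],60],
  [[0,0,-0.04],[0,0,0],60],
  [[0,0,-0.04],[0,0,0],60],
  [[0,0,-0.04],[0,0,0],60],
  [[-0.0123,0.0357,0],[0,0,0],60],
  [[-0.0123,0.0357,0],[0,0,0],60],
  [[-0.0123,0.0357,0],[0,0,0],60],
  [[-0.0123,0.0357,0],[0,0,0],60],
  [[-0.0123,0.0357,0],[0,0,0],60],
  [[-0.0123,0.0357,0],[0,0,0],60],
  [[-0.0123,0.0357,0],[0,0,0],60],
  [[-0.0123,0.0357,0],[0,0,0],60],
  [[0,0,0],[0,0,0],60],
  [[0,0,0],[0,0,0],60],
  [[0,0,0],[0,0,0],60],
])

```text
clock: 19.0
eef_pos: [440.4, -387.9, 213.4]
tcp_rot: [-3.141, 0.0, 0.04]
contact_force: [-0.2, -0.1, -2.2]
opening: 0.669
```

```bash
python3 - <<'E'
from h import *
from rig import sense
s=sense(); print(s["clock"],s["eef_pos"],s["tcp_rot"])
w=grab("wrist","w4")
E
```

```text
19.0 [ 440.38852236 -387.89171215  213.44480246] [-3.14098984e+00  1.37638764e-04  3.99235997e-02]
```

View pics/w4.png

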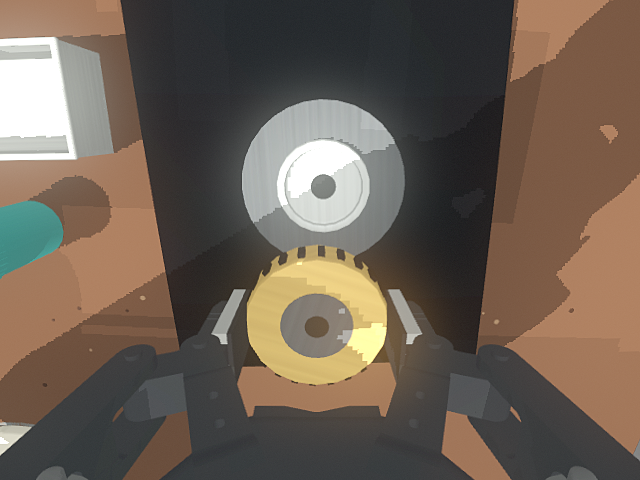

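```bash
python3 - <<'E'
from h import *
np.set_printoptions(precision=1,suppress=True)
w=pickle.load(open("pics/w4.pkl","rb"))
print("seat rim",onz(w,[(277,186),(369,186),(323,139.5),(323,232)],88), "floor",onz(w,[(323,186)],81))
print("crown top",onz(w,[(247,318),(387,318),(317,385)],213.4+18))
c=blobs(w,(10,70,90),(35,255,255),3000,(230,240,400,390))[0]; print(cv2.boundingRect(c))
g=cv2.cvtColor(w["pixels"],cv2.COLOR_RGB2GRAY)
E
```

```text
seat rim [[ 472.2 -355.4   88. ]
 [ 475.  -426.5   88. ]
 [ 508.3 -389.4   88. ]
 [ 436.6 -392.6   88. ]] floor [[ 472.5 -391.1   81. ]]
crown top [[ 441.  -358.8  231.4]
 [ 443.3 -415.8  231.4]
 [ 409.  -388.6  231.4]]
(237, 245, 163, 145)
```

>>> play_rows([
  [[0.0165,0.002,0],[0,0,0],60],
  [[0.016,0.0022,0],[0,0,0],60],
  [[0,0,0.02],[0,0,0],60],
  [[0,0,0.03],[0,0,0],60],
  [[0,0,0.03],[0,0,0],60],
  [[0,0,0.02],[0,0,0],60],
  [[0,0,0.01],[0,0,0],60],
  [[0,0,0],[0,0,0],60],
  [[0,0,0],[0,0,0],60],
  [[0,0,0],[0,0,0],60],
])

```text
clock: 20.05
eef_pos: [474.2, -392.3, 104.6]
tcp_rot: [3.14, -0.002, 0.04]
contact_force: [-0.2, -0.6, -3.2]
opening: 0.669
```

>>> play_rows([
  [[-0.001,-0.001,0.005],[0,0,0],60],
  [[0,0,0.003],[0,0,0],60],
  [[0,0,0.002],[0,0,0],60],
  [[0,0,0.001],[0,0,0],60],
  [[0,0,0],[0,0,0],60],
  [[0,0,0],[0,0,0],60],
])

```text
clock: 20.65
eef_pos: [472.1, -390.8, 92.3]
tcp_rot: [3.142, -0.0, 0.04]
contact_force: [-0.2, -0.2, -3.0]
opening: 0.668
```

>>> play_rows([
  [[0,0,0.001],[0,0,0],60],
  [[0,0,0.001],[0,0,0],60],
  [[0,0,0],[0,0,0],60],
  [[0,0,0],[0,0,0],60],
])

```text
clock: 21.05
eef_pos: [472.3, -390.9, 91.5]
tcp_rot: [3.141, -0.0, 0.04]
contact_force: [-4.1, 2.4, 10.1]
opening: 0.67
```

>>> play_rows([
  [[0,0,0],[0,0,0],95],
  [[0,0,0],[0,0,0],95],
  [[0,0,0],[0,0,0],95],
  [[0,0,0],[0,0,0],95],
  [[0,0,-0.01],[0,0,0],95],
  [[0,0,-0.03],[0,0,0],95],
  [[0,0,-0.04],[0,0,0],95],
  [[0,0,-0.04],[0,0,0],95],
  [[0,0,0],[0,0,0],95],
  [[0,0,0],[0,0,0],95],
  [[0,0,0],[0,0,0],95],
])

```text
clock: 22.15
eef_pos: [471.5, -390.3, 209.5]
tcp_rot: [-3.141, 0.001, 0.04]
contact_force: [0.1, 0.2, -0.2]
opening: 0.948
```

```bash
python3 - <<'E'
from h import *
from rig import sense
np.set_printoptions(precision=1,suppress=True)
s=sense(); print(s["clock"],s["eef_pos"],s["tcp_rot"])
w=grab("wrist","w5"); crop(w,200,130,440,310,3,"c5")
for c in blobs(w,(10,70,90),(35,255,255),800,(200,120,440,320)): print(cv2.boundingRect(c),circ(w,c,109))
E
```

```text
22.15 [ 471.5 -390.3  209.5] [-3.1  0.   0. ]
(276, 194, 83, 82) [ 470.5 -390.8   57.6   59.8  471.7 -390.1   62.1]
```

View pics/c5.png

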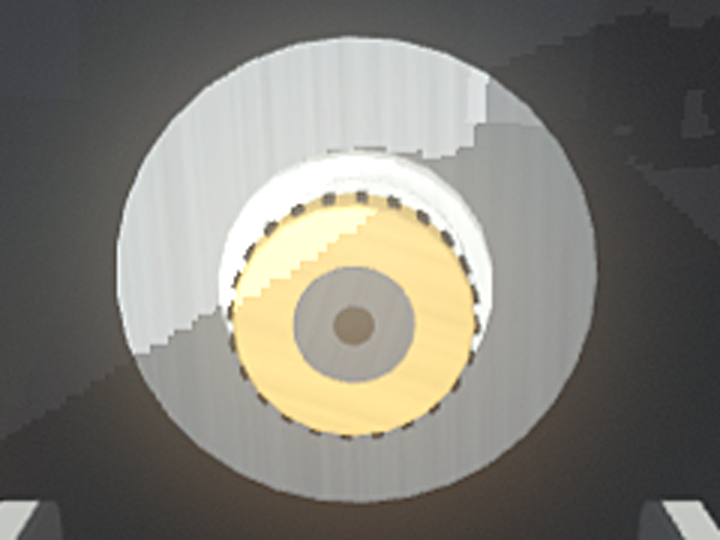

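Crown sits level in the seat. On to the cap.

>>> play_rows([
  [[0.0062,-0.0362,0],[0,0,0],80],
  [[0.0062,-0.0362,0],[0,0,0],80],
  [[0.0062,-0.0362,0],[0,0,0],80],
  [[0.0062,-0.0362,0],[0,0,0],80],
  [[0.0062,-0.0362,0],[0,0,0],80],
  [[0.0062,-0.0362,0],[0,0,0],80],
  [[0.0062,-0.0362,0],[0,0,0],80],
  [[0.0062,-0.0362,0],[0,0,0],80],
  [[0.0062,-0.0362,0],[0,0,0],80],
  [[0.0062,-0.0362,0],[0,0,0],80],
  [[0.0062,-0.0362,0],[0,0,0],80],
  [[0.0062,-0.0362,0],[0,0,0],80],
  [[0,0,0.04],[0,0,0],80],
  [[0,0,0.04],[0,0,0],80],
  [[0,0,0.013],[0,0,0],80],
  [[0,0,0],[0,0,0],80],
  [[0,0,0],[0,0,0],80],
  [[0,0,0],[0,0,0],80],
])

```text
clock: 24.0
eef_pos: [530.4, 46.1, 118.8]
tcp_rot: [-3.141, -0.002, 0.039]
contact_force: [0.2, 0.3, -0.6]
opening: 0.798
```

```bash
python3 - <<'E'
from h import *
from rig import sense
np.set_printoptions(precision=1,suppress=True)
s=sense(); print(s["clock"],s["eef_pos"],s["tcp_rot"])
w=grab("wrist","w6")
m=cv2.inRange(w["pixels"],(0,0,0),(80,80,80)); q=np.zeros_like(m); q[150:290,250:390]=m[150:290,250:390]
cs,_=cv2.findContours(q,0,1); c=max(cs,key=cv2.contourArea); print("cap",cv2.boundingRect(c),circ(w,c,13))
E
```

```text
24.0 [530.4  46.1 118.8] [-3.1 -0.   0. ]
cap (281, 202, 71, 69) [528.2  47.1  51.9  53.5 528.4  47.   54.2]
```

View pics/w6.png

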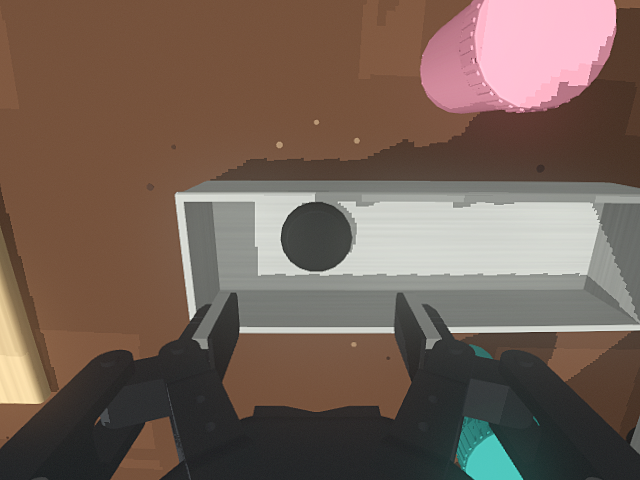

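>>> play_rows([
  [[-0.002,-0.001,0.03],[0,0,0],80],
  [[0,0,0.03],[0,0,0],80],
  [[0,0,0.025],[0,0,0],80],
  [[0,0,0.015],[0,0,0],80],
  [[0,0,0.01],[0,0,0],80],
  [[0,0,0],[0,0,0],72],
  [[0,0,0],[0,0,0],72],
  [[0,0,0],[0,0,0],72],
])

```text
clock: 24.85
eef_pos: [528.0, 47.2, 8.4]
tcp_rot: [-3.141, -0.002, 0.04]
contact_force: [-0.5, -0.2, 0.1]
opening: 0.72
```

>>> play_rows([
  [[0,0,0.001],[0,0,0],72],
  [[0,0,0.001],[0,0,0],72],
  [[0,0,0.001],[0,0,0],72],
  [[0,0,0],[0,0,0],72],
  [[0,0,0],[0,0,0],72],
])

```text
clock: 25.35
eef_pos: [527.0, 47.2, 4.2]
tcp_rot: [3.142, 0.0, 0.04]
contact_force: [-0.6, 0.4, 0.4]
opening: 0.719
```

>>> play_rows([
  [[0,0,0.001],[0,0,0],72],
  [[0,0,0.001],[0,0,0],72],
  [[0,0,0],[0,0,0],72],
  [[0,0,0],[0,0,0],72],
])

```text
clock: 25.75
eef_pos: [527.0, 47.2, 2.2]
tcp_rot: [3.142, 0.0, 0.04]
contact_force: [0.7, 1.1, -0.0]
opening: 0.721
```

>>> play_rows([
  [[0,0,0.001],[0,0,0],72],
  [[0,0,0],[0,0,0],72],
  [[0,0,0],[0,0,0],50],
  [[0,0,0],[0,0,0],50],
  [[0,0,0],[0,0,0],50],
  [[0,0,0],[0,0,0],50],
  [[0,0,0],[0,0,0],50],
  [[0,0,0],[0,0,0],50],
], squeeze=50)

```text
clock: 26.55
eef_pos: [527.1, 47.1, 1.8]
tcp_rot: [3.142, 0.0, 0.04]
contact_force: [-2.8, -1.0, 6.9]
opening: 0.6
```

>>> play_rows([
  [[0,0,-0.003],[0,0,0],50],
  [[0,0,-0.02],[0,0,0],50],
  [[0,0,-0.04],[0,0,0],50],
  [[0,0,-0.05],[0,0,0],50],
  [[0,0,-0.05],[0,0,0],50],
  [[-0.0061,0.0363,0],[0,0,0],50],
  [[-0.0061,0.0363,0],[0,0,0],50],
  [[-0.0061,0.0363,0],[0,0,0],50],
  [[-0.0061,0.0363,0],[0,0,0],50],
  [[-0.0061,0.0363,0],[0,0,0],50],
  [[-0.0061,0.0363,0],[0,0,0],50],
  [[-0.0061,0.0363,0],[0,0,0],50],
  [[-0.0061,0.0363,0],[0,0,0],50],
  [[-0.0061,0.0363,0],[0,0,0],50],
  [[-0.0061,0.0363,0],[0,0,0],50],
  [[-0.0061,0.0363,0],[0,0,0],50],
  [[-0.0061,0.0363,0],[0,0,0],50],
  [[0,0,0],[0,0,0],50],
  [[0,0,0],[0,0,0],50],
  [[0,0,0],[0,0,0],50],
])

```text
clock: 28.55
eef_pos: [471.0, -390.0, 163.9]
tcp_rot: [-3.141, 0.001, 0.04]
contact_force: [0.0, -0.6, -2.0]
opening: 0.598
```

```bash
python3 - <<'E'
from h import *
from rig import sense
np.set_printoptions(precision=1,suppress=True)
P=[]
for i in range(4):
    w=grab("wrist","w7"); P.append(sense()["eef_pos"])
print(np.array(P)); crop(w,200,180,440,400,3,"c6")
E
```

```text
[[ 471.2 -389.8  164. ]
 [ 471.4 -389.8  164.1]
 [ 471.5 -389.9  164.3]
 [ 471.6 -390.   164.3]]
```

View pics/c6.png

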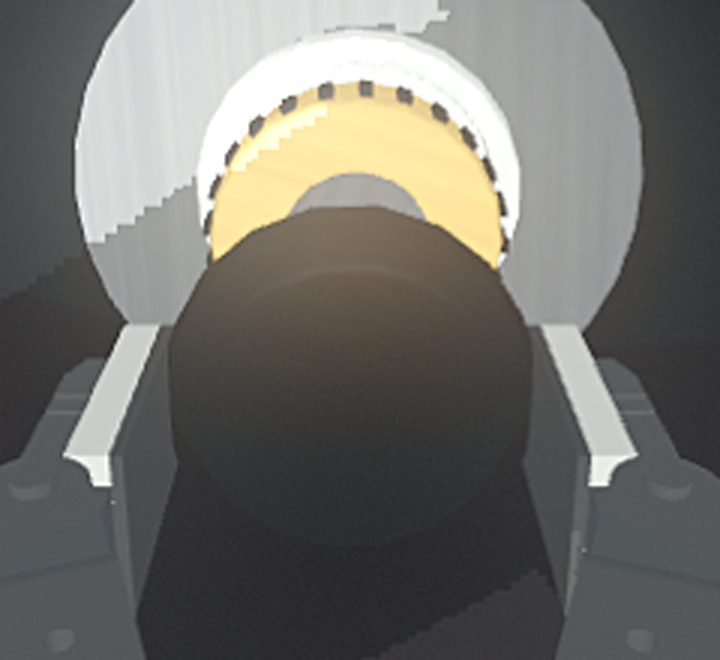

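```bash
python3 - <<'E'
from h import *
np.set_printoptions(precision=1,suppress=True)
w=pickle.load(open("pics/w7.pkl","rb"))
u=lambda p:np.array(p)/3+[200,180]-.33
for z in (164,167,170): print("cap front",z,onz(w,u([(352,206)]),z), "sides",onz(w,u([(168,375),(531,375)]),z+9))
print("crown front",onz(w,u([(357,96)]),109),"sides",onz(w,u([(213,240),(501,240)]),109))
E
```

```text
cap front 164 [[ 497.  -388.3  164. ]] sides [[ 473.3 -362.8  173. ]
 [ 475.4 -415.   173. ]]
cap front 167 [[ 498.  -388.3  167. ]] sides [[ 475.  -363.3  176. ]
 [ 477.  -414.3  176. ]]
cap front 170 [[ 499.1 -388.2  170. ]] sides [[ 476.6 -363.8  179. ]
 [ 478.6 -413.7  179. ]]
crown front [[ 500.6 -389.3  109. ]] sides [[ 469.5 -361.3  109. ]
 [ 471.8 -419.8  109. ]]
```

>>> play_rows([
  [[0,0.001,0.02],[0,0,0],50],
  [[0,0,0.02],[0,0,0],50],
  [[0,0,0.008],[0,0,0],50],
  [[0,0,0.004],[0,0,0],50],
  [[0,0,0.002],[0,0,0],50],
  [[0,0,0],[0,0,0],50],
  [[0,0,0],[0,0,0],50],
  [[0,0,0],[0,0,0],50],
])

```text
clock: 29.55
eef_pos: [471.6, -392.2, 110.9]
tcp_rot: [3.141, -0.001, 0.04]
contact_force: [-0.9, 0.5, -0.5]
opening: 0.597
```

>>> play_rows([
  [[0,0,0.001],[0,0,0],50],
  [[0,0,0.001],[0,0,0],50],
  [[0,0,0.001],[0,0,0],50],
  [[0,0,0],[0,0,0],50],
  [[0,0,0],[0,0,0],50],
])

```text
clock: 30.05
eef_pos: [471.3, -392.0, 107.2]
tcp_rot: [-3.141, 0.0, 0.04]
contact_force: [-0.1, -0.4, -0.6]
opening: 0.598
```

>>> play_rows([
  [[0,-0.0005,0.001],[0,0,0],50],
  [[0,0,0],[0,0,0],50],
  [[0,0,0],[0,0,0],50],
])

```text
clock: 30.35
eef_pos: [471.4, -391.9, 106.9]
tcp_rot: [3.141, -0.0, 0.04]
contact_force: [-2.2, -0.4, 5.3]
opening: 0.597
```

Contact. Release, back off, look.

>>> play_rows([
  [[0,0,0],[0,0,0],72],
  [[0,0,0],[0,0,0],80],
  [[0,0,0],[0,0,0],80],
  [[0,0,0],[0,0,0],80],
  [[0,0,-0.01],[0,0,0],80],
  [[0,0,-0.03],[0,0,0],80],
  [[0,0,-0.04],[0,0,0],80],
  [[0,0,-0.025],[0,0,0],80],
  [[0,0,0],[0,0,0],80],
  [[0,0,0],[0,0,0],80],
  [[0,0,0],[0,0,0],80],
])

```text
clock: 31.45
eef_pos: [470.7, -391.0, 210.3]
tcp_rot: [-3.14, 0.001, 0.04]
contact_force: [0.6, 0.1, -0.1]
opening: 0.799
```

```bash
python3 - <<'E'
from h import *
from rig import sense
np.set_printoptions(precision=1,suppress=True)
w=grab("wrist","w8"); print(sense()["eef_pos"]); crop(w,240,150,400,290,5,"c7")
m=cv2.inRange(w["pixels"],(0,0,0),(255,255,75))
cs=blobs(w,(10,70,90),(35,255,255),100,(200,120,440,320))
C=np.vstack(cs); H=cv2.convexHull(C); print("crown outline",cv2.boundingRect(C),circ(w,H,109))
E
```

```text
[ 470.7 -390.9  210. ]
crown outline (276, 193, 82, 76) [ 471.4 -390.3   59.3   61.6  471.9 -389.7   61.3]
```

View pics/c7.png

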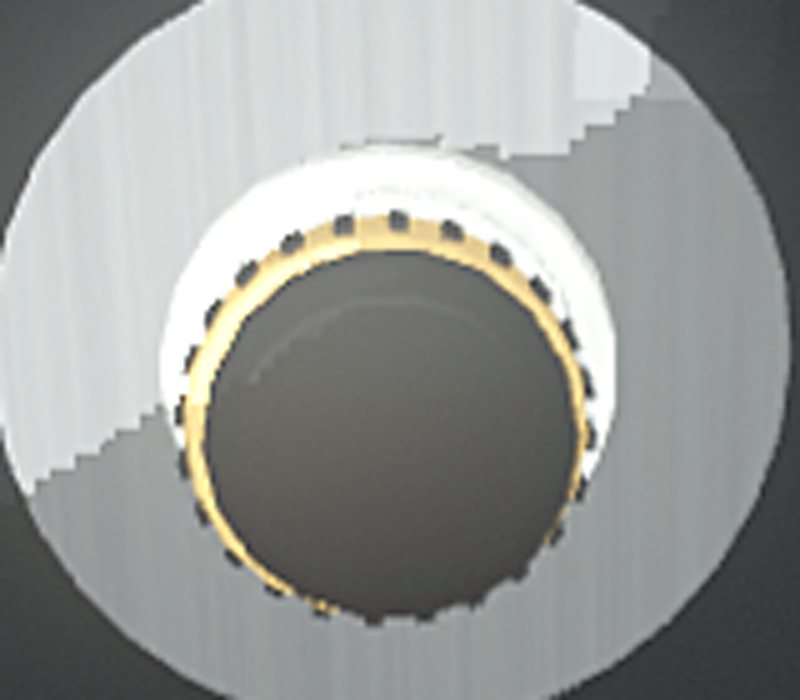

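```bash
python3 - <<'E'
from h import *
np.set_printoptions(precision=1,suppress=True)
w=pickle.load(open("pics/w8.pkl","rb"))
u=lambda p:np.array(p)/5+[240,150]-.4
hsv=cv2.cvtColor(w["pixels"],cv2.COLOR_RGB2HSV); 
for v in (226,232,236):
    print(v,[(x,int(hsv[v,x,1]),int(hsv[v,x,2])) for x in list(range(274,286))+list(range(352,362))])
print("col",[(y,hsv[y,318].tolist()) for y in range(188,206)])
print("cap sides@118",onz(w,u([(205,425),(587,425)]),118),"crown sides",onz(w,u([(186,440),(587,440)]),109))
print("cap front@109",onz(w,u([(395,250)]),109),"crown front",onz(w,u([(395,237)]),109))
print("cap back@118",onz(w,u([(395,615)]),118))
E
```

```text
226 [(274, 0, 255), (275, 0, 255), (276, 0, 255), (277, 0, 255), (278, 76, 255), (279, 34, 255), (280, 30, 255), (281, 41, 255), (282, 70, 146), (283, 5, 102), (284, 7, 114), (285, 9, 114), (352, 15, 86), (353, 46, 110), (354, 97, 210), (355, 97, 255), (356, 100, 179), (357, 31, 90), (358, 6, 199), (359, 0, 255), (360, 2, 255), (361, 2, 255)]
232 [(274, 4, 234), (275, 15, 83), (276, 77, 142), (277, 95, 255), (278, 94, 255), (279, 91, 255), (280, 91, 255), (281, 42, 122), (282, 8, 100), (283, 15, 104), (284, 12, 105), (285, 12, 105), (352, 6, 90), (353, 13, 81), (354, 52, 107), (355, 102, 203), (356, 90, 246), (357, 22, 235), (358, 7, 251), (359, 3, 255), (360, 3, 255), (361, 5, 255)]
236 [(274, 6, 203), (275, 0, 255), (276, 13, 249), (277, 106, 242), (278, 93, 255), (279, 92, 255), (280, 97, 227), (281, 18, 87), (282, 15, 100), (283, 18, 102), (284, 17, 105), (285, 15, 104), (352, 14, 88), (353, 9, 86), (354, 19, 79), (355, 74, 124), (356, 101, 217), (357, 104, 177), (358, 39, 85), (359, 8, 198), (360, 0, 255), (361, 5, 195)]
col [(188, [60, 5, 246]), (189, [0, 0, 255]), (190, [0, 0, 255]), (191, [60, 5, 247]), (192, [78, 11, 116]), (193, [90, 13, 97]), (194, [105, 27, 113]), (195, [17, 18, 129]), (196, [21, 81, 211]), (197, [22, 87, 255]), (198, [24, 83, 255]), (199, [21, 94, 253]), (200, [108, 25, 104]), (201, [53, 9, 115]), (202, [38, 9, 118]), (203, [45, 8, 121]), (204, [38, 8, 121]), (205, [30, 8, 121])]
cap sides@118 [[ 473.4 -364.8  118. ]
 [ 475.6 -418.7  118. ]] crown sides [[ 468.3 -361.1  109. ]
 [ 470.6 -420.1  109. ]]
cap front@109 [[ 497.8 -390.7  109. ]] crown front [[ 499.6 -390.6  109. ]]
cap back@118 [[ 445.5 -392.8  118. ]]
```

Cap is flat on the crown, about 1 mm off centre at (318,232) in the wrist image — acceptable. Back to the tub.

>>> play_rows([
  [[-0.0016,-0.0448,0],[0,0,0],100],
  [[-0.0016,-0.0448,0],[0,0,0],100],
  [[-0.0016,-0.0448,0],[0,0,0],100],
  [[-0.0016,-0.0448,0],[0,0,0],100],
  [[-0.0016,-0.0448,0],[0,0,0],100],
  [[-0.0016,-0.0448,0],[0,0,0],100],
  [[-0.0016,-0.0448,0],[0,0,0],100],
  [[-0.0016,-0.0448,0],[0,0,0],100],
  [[-0.0016,-0.0448,0],[0,0,0],100],
  [[-0.0016,-0.0448,0],[0,0,0],100],
  [[-0.0016,-0.0448,0],[0,0,0],100],
  [[-0.0016,-0.0448,0],[0,0,0],100],
  [[-0.0016,-0.0448,0],[0,0,0],100],
  [[-0.0016,-0.0448,0],[0,0,0],100],
  [[-0.0016,-0.0448,0],[0,0,0],100],
  [[-0.0016,-0.0448,0],[0,0,0],100],
  [[-0.0016,-0.0448,0],[0,0,0],100],
  [[-0.0016,-0.0448,0],[0,0,0],100],
  [[-0.0016,-0.0448,0],[0,0,0],100],
  [[0,0,0],[0,0,0],100],
])

```text
clock: 33.5
eef_pos: [406.1, 462.4, 209.8]
tcp_rot: [-3.141, 0.001, 0.043]
contact_force: [0.4, -0.4, 0.3]
opening: 0.997
```

>>> play_rows([
  [[0,0,0],[0,0,0],100],
  [[0,0,0],[0,0,0],100],
  [[0,0,0],[0,0,0],100],
])

```text
clock: 33.8
eef_pos: [407.1, 456.5, 210.9]
tcp_rot: [3.141, 0.001, 0.039]
contact_force: [-0.4, -1.2, -0.0]
opening: 0.997
```

```bash
python3 - <<'E'
from h import *
from rig import sense
np.set_printoptions(precision=1,suppress=True)
w=grab("wrist","w9"); print(sense()["eef_pos"],sense()["tcp_rot"])
for c in blobs(w,(0,0,215),(180,60,255),1500)[:3]: print("lid",cv2.boundingRect(c),circ(w,c,110))
E
```

```text
[407.3 456.6 211.2] [3.1 0.  0. ]
lid (272, 195, 88, 85) [404.6 458.1  62.1  63.6 405.2 458.   65.1]
```

>>> play_rows([
  [[-0.001,-0.0015,0.03],[0,0,0],100],
  [[0,0,0.03],[0,0,0],100],
  [[0,0,0.03],[0,0,0],100],
  [[0,0,0.02],[0,0,0],100],
  [[0,0,0.014],[0,0,0],100],
  [[0,0,0.007],[0,0,0],100],
  [[0,0,0],[0,0,0],100],
  [[0,0,0],[0,0,0],60],
  [[0,0,0],[0,0,0],60],
  [[0,0,0],[0,0,0],60],
  [[0,0,0],[0,0,0],60],
  [[0,0,0],[0,0,0],60],
  [[0,0,0],[0,0,0],60],
  [[0,0,0],[0,0,0],60],
], squeeze=40)

```text
clock: 35.25
eef_pos: [406.7, 459.8, 81.8]
tcp_rot: [-3.14, -0.002, 0.04]
contact_force: [1.1, -2.5, 7.0]
opening: 0.736
```

>>> play_rows([
  [[0,0,-0.01],[0,0,0],60],
  [[0,0,-0.03],[0,0,0],60],
  [[0,0,-0.04],[0,0,0],60],
  [[0,0,-0.03],[0,0,0],60],
  [[0.0084,0.0408,0],[0,0,0],60],
  [[0.0084,0.0408,0],[0,0,0],60],
  [[0.0084,0.0408,0],[0,0,0],60],
  [[0.0084,0.0408,0],[0,0,0],60],
  [[0.0084,0.0408,0],[0,0,0],60],
  [[0.0084,0.0408,0],[0,0,0],60],
  [[0.0084,0.0408,0],[0,0,0],60],
  [[0.0084,0.0408,0],[0,0,0],60],
  [[0.0084,0.0408,0],[0,0,0],60],
  [[0.0084,0.0408,0],[0,0,0],60],
  [[0.0084,0.0408,0],[0,0,0],60],
  [[0.0084,0.0408,0],[0,0,0],60],
  [[0,0,0],[0,0,0],60],
  [[0,0,0],[0,0,0],60],
  [[0,0,0],[0,0,0],60],
  [[0,0,0],[0,0,0],60],
])

```text
clock: 37.25
eef_pos: [525.9, -24.8, 190.5]
tcp_rot: [-3.141, -0.0, 0.041]
contact_force: [-0.5, -0.4, -2.6]
opening: 0.731
```

>>> play_rows([
  [[0,0.002,0.02],[0,0,0],60],
  [[0,0,0.03],[0,0,0],60],
  [[0,0,0.03],[0,0,0],60],
  [[0,0,0.02],[0,0,0],60],
  [[0,0,0.01],[0,0,0],60],
  [[0,0,0.004],[0,0,0],60],
  [[0,0,0.002],[0,0,0],60],
  [[0,0,0],[0,0,0],60],
  [[0,0,0],[0,0,0],60],
  [[0,0,0],[0,0,0],60],
])

```text
clock: 38.25
eef_pos: [526.8, -27.9, 75.0]
tcp_rot: [3.141, -0.001, 0.04]
contact_force: [0.7, 0.5, -1.9]
opening: 0.731
```

>>> play_rows([
  [[0,0,0.002],[0,0,0],60],
  [[0,0,0.001],[0,0,0],60],
  [[0,0,0.001],[0,0,0],60],
  [[0,0,0],[0,0,0],60],
  [[0,0,0],[0,0,0],60],
])

```text
clock: 38.75
eef_pos: [526.9, -28.0, 70.9]
tcp_rot: [3.141, -0.001, 0.04]
contact_force: [-0.7, 0.2, 5.4]
opening: 0.728
```

>>> play_rows([
  [[0,0,0],[0,0,0],100],
  [[0,0,0],[0,0,0],100],
  [[0,0,0],[0,0,0],100],
  [[0,0,0],[0,0,0],100],
  [[0,0,-0.02],[0,0,0],100],
  [[0,0,-0.04],[0,0,0],100],
  [[0,0,-0.04],[0,0,0],50],
  [[0.0017,-0.038,0],[0,0,0],50],
  [[0.0017,-0.038,0],[0,0,0],50],
  [[0.0017,-0.038,0],[0,0,0],50],
  [[0.0017,-0.038,0],[0,0,0],50],
  [[0.0017,-0.038,0],[0,0,0],50],
  [[0.0017,-0.038,0],[0,0,0],50],
  [[0.0017,-0.038,0],[0,0,0],50],
  [[0.0017,-0.038,0],[0,0,0],50],
  [[0.0017,-0.038,0],[0,0,0],50],
  [[0.0017,-0.038,0],[0,0,0],50],
  [[0,0,0],[0,0,0],50],
  [[0,0,0],[0,0,0],50],
  [[0,0,0],[0,0,0],50],
])

```text
clock: 40.75
eef_pos: [527.9, 351.5, 170.0]
tcp_rot: [3.141, 0.001, 0.04]
contact_force: [0.2, -0.2, 0.2]
opening: 0.501
```

```bash
python3 - <<'E'
from h import *
from rig import sense
np.set_printoptions(precision=2,suppress=True)
w=grab("wrist","w10"); s=grab("scene","s4"); print(sense()["eef_pos"],sense()["tcp_rot"])
c=blobs(s,(10,4,225),(40,70,255),60,(285,185,328,222))[0]; print("tub(was 526.6 -27.3)",circ(s,c,99))
hsv=cv2.cvtColor(w["pixels"],cv2.COLOR_RGB2HSV); m=[]
for v in (200,230,260,290,320,350):
    i=np.where(hsv[v,270:370,1]<50)[0]+270; m.append((i.mean(),v)); print(v,i.min(),i.max(),len(i))
E
```

```text
[528.19 351.28 170.21] [3.14 0.   0.04]Traceback (most recent call last):
  File "<stdin>", line 5, in <module>
IndexError: list index out of range
```

View pics/w10.png

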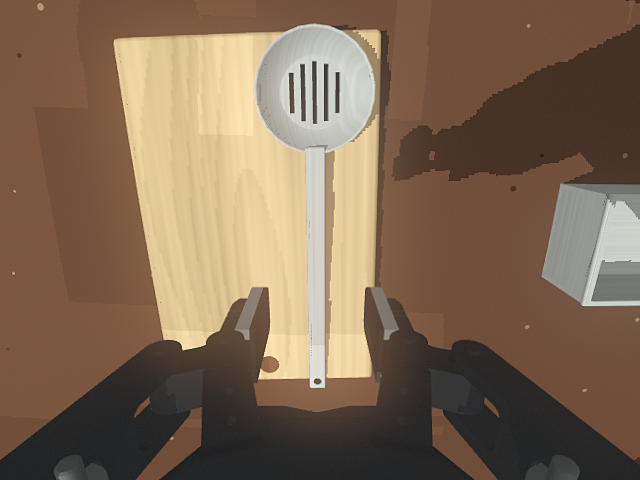

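>>> play_rows([
  [[0,-0.001,0.03],[0,0,-0.008],50],
  [[0,0,0.04],[0,0,0],50],
  [[0,0,0.04],[0,0,0],50],
  [[0,0,0.02],[0,0.05,0],50],
  [[-0.001,0,0.012],[0,0,0],50],
  [[0,0,0.006],[0,0,0],50],
  [[0,0,0.002],[0,0,0],50],
  [[0,0,0],[0,0,0],50],
  [[0,0,0],[0,0,0],50],
  [[0,0,0],[0,0,0],50],
])

```text
clock: 41.85
eef_pos: [528.8, 353.8, 21.2]
tcp_rot: [-3.141, -0.051, 0.048]
contact_force: [-0.5, -0.2, 0.5]
opening: 0.5
```

>>> play_rows([
  [[0,0,0.0015],[0,0,0],50],
  [[0,0,0.0015],[0,0,0],50],
  [[0,0,0],[0,0,0],30],
  [[0,0,0],[0,0,0],10],
  [[0,0,0],[0,0,0],10],
  [[0,0,0],[0,0,0],10],
  [[0,0,0],[0,0,0],10],
  [[0,0,0],[0,0,0],10],
  [[0,0,0],[0,0,0],10],
], squeeze=70)

```text
clock: 42.75
eef_pos: [528.2, 353.5, 17.3]
tcp_rot: [-3.142, -0.05, 0.048]
contact_force: [-2.7, 0.1, 4.1]
opening: 0.157
```

>>> play_rows([
  [[0,0,-0.01],[0,0,0],10],
  [[0,0,-0.02],[0,-0.05,0],10],
  [[0,0,-0.04],[0,0,0],10],
  [[0,0,-0.04],[0,0,0],10],
  [[0,0,-0.025],[0,0,0],10],
  [[-0.0016,0.0365,0],[0,0,0],10],
  [[-0.0016,0.0365,0],[0,0,0],10],
  [[-0.0016,0.0365,0],[0,0,0],10],
  [[-0.0016,0.0365,0],[0,0,0],10],
  [[-0.0016,0.0365,0],[0,0,0],10],
  [[-0.0016,0.0365,0],[0,0,0],10],
  [[-0.0016,0.0365,0],[0,0,0],10],
  [[-0.0016,0.0365,0],[0,0,0],10],
  [[0,0,0],[0,0,0],10],
  [[0,0,0],[0,0,0],10],
  [[0,0,0],[0,0,0],10],
  [[0,0,0],[0,0,0],10],
])

```text
clock: 44.45
eef_pos: [528.0, 62.1, 152.3]
tcp_rot: [-3.141, -0.0, 0.049]
contact_force: [-0.8, 0.3, -1.7]
opening: 0.157
```

```bash
python3 - <<'E'
from h import *
from rig import sense
np.set_printoptions(precision=2,suppress=True)
w=grab("wrist","w11"); d=grab("side","d4"); P=[]
for i in range(4): grab("wrist"); P.append(sense()["eef_pos"])
print(np.array(P),sense()["tcp_rot"])
w2=pickle.load(open("pics/w2.pkl","rb"))
# tub lid in side view vs original
d1=pickle.load(open("pics/d1.pkl","rb"))
for f in(d1,d):
    for c in blobs(f,(10,4,200),(40,80,255),150,(315,215,370,255))[:1]: print(cv2.boundingRect(c),circ(f,c,99))
a=np.hstack([w["pixels"][:,:,::-1],d["pixels"][:,:,::-1]]); cv2.imwrite("pics/c8.png",cv2.resize(a,(800,300)))
E
```

```text
[[527.9   61.89 152.14]
 [527.9   61.81 152.14]
 [527.89  61.66 152.12]
 [527.91  61.52 152.15]] [-3.14  0.    0.05]
(324, 224, 46, 31) [514.8 -21.   75.5  94.7 506.1 -20.2 103.8]
(315, 224, 55, 31) [509.1 -20.3  85.7 102.3 512.1 -15.4 115.8]
```

View pics/c8.png

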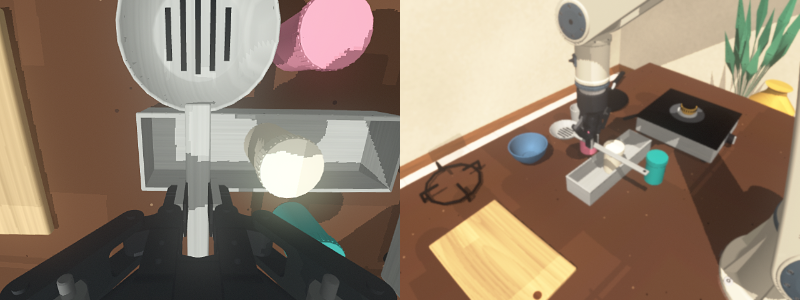

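>>> play_rows([
  [[0,0.002,0.02],[0,0,0],10],
  [[0,0,0.03],[0,0,0],10],
  [[0,0,0.025],[0,0,0],10],
  [[0,0,0.012],[0,0,0],10],
  [[0,0,0.005],[0,0,0],10],
  [[0,0,0],[0,0,0],10],
  [[0,0,0],[0,0,0],10],
  [[0,0,0],[0,0,0],10],
])

```text
clock: 45.55
eef_pos: [528.9, 59.3, 61.2]
tcp_rot: [-3.141, -0.002, 0.048]
contact_force: [0.6, 0.5, -1.6]
opening: 0.158
```

>>> play_rows([
  [[0,0,0.003],[0,0,0],10],
  [[0,0,0.001],[0,0,0],10],
  [[0,0,0.001],[0,0,0],10],
  [[0,0,0],[0,0,0],10],
  [[0,0,0],[0,0,0],10],
])

```text
clock: 46.05
eef_pos: [528.0, 59.1, 55.2]
tcp_rot: [-3.142, 0.0, 0.048]
contact_force: [0.3, -0.2, -2.4]
opening: 0.158
```

>>> play_rows([
  [[0,0,0.001],[0,0,0],10],
  [[0,0,0],[0,0,0],10],
  [[0,0,0],[0,0,0],10],
])

```text
clock: 46.35
eef_pos: [528.0, 59.1, 54.2]
tcp_rot: [3.142, 0.0, 0.048]
contact_force: [-0.2, 0.1, -1.7]
opening: 0.159
```

>>> play_rows([
  [[0,0,0.001],[0,0,0],10],
  [[0,0,0],[0,0,0],10],
  [[0,0,0],[0,0,0],10],
])

```text
clock: 46.65
eef_pos: [528.1, 59.1, 54.0]
tcp_rot: [-3.142, -0.0, 0.048]
contact_force: [-2.9, -0.5, 10.0]
opening: 0.159
```

>>> play_rows([
  [[0,0,0],[0,0,0],45],
  [[0,0,0],[0,0,0],45],
  [[0,0,0],[0,0,0],45],
  [[0,0,0],[0,0,0],45],
  [[0,0,-0.02],[0,0,0],45],
  [[0,0,-0.04],[0,0,0],45],
  [[0,0,-0.04],[0,0,0],45],
  [[0,0,-0.04],[0,0,0],60],
  [[-0.002,0.043,-0.037],[0,0,0.008],100],
  [[-0.002,0.043,0],[0,0,0],100],
  [[0,0,0],[0,0,0],100],
  [[0,0,0],[0,0,0],100],
  [[0,0,0],[0,0,0],100],
])

```text
clock: 47.95
eef_pos: [527.5, -21.3, 225.3]
tcp_rot: [-3.141, 0.001, 0.04]
contact_force: [-0.4, 0.3, 0.4]
opening: 1.0
```

```bash
python3 - <<'E'
from h import *
from rig import sense
np.set_printoptions(precision=2,suppress=True)
w=grab("wrist","w12"); print(sense()["eef_pos"],sense()["tcp_rot"]); w1=pickle.load(open("pics/w1.pkl","rb"))
for f in (w1,w):
    c=blobs(f,(0,0,235),(180,60,255),500,(262,170,372,280))[0];print("lid",circ(f,c,99))
    g=cv2.cvtColor(f["pixels"],cv2.COLOR_RGB2GRAY); m=[]
    for v in (280,300,320,340):
        i=np.where(g[v,212:250]>150)[0]+212; m.append((i.mean(),v))
    Q=onz(f,m,65)[:,:2]; p=np.polyfit(Q[:,0],Q[:,1],1); print("ladle y@528",np.polyval(p,528),p[0])
a=np.vstack([w1["pixels"][:400],w["pixels"][:400]])[:,:,::-1]; cv2.imwrite("pics/c9.png",cv2.resize(a,(480,600)))
E
```

```text
[527.51 -21.08 225.26] [-3.14  0.    0.04]
lid [525.  -27.3  62.1  62.7 524.9 -27.1  65. ]
ladle y@528 58.96304107196954 0.046274307899232925
lid [524.9 -29.7  62.2  62.6 525.2 -29.7  64.8]
ladle y@528 59.700470891778565 0.04676841672650617
```

>>> play_rows([
  [[-0.0292,0.0404,-0.003],[0,0,0],100],
  [[-0.0292,0.0404,0],[0,0,0],100],
  [[-0.0292,0.0404,0],[0,0,0],100],
  [[-0.0292,0.0404,0],[0,0,0],100],
  [[-0.0292,0.0404,0],[0,0,0],100],
  [[-0.0292,0.0404,0],[0,0,0],100],
  [[-0.0292,0.0404,0],[0,0,0],100],
  [[-0.0292,0.0404,0],[0,0,0],100],
  [[-0.0292,0.0404,0],[0,0,0],100],
  [[-0.0292,0.0404,0],[0,0,0],100],
  [[-0.0292,0.0404,0],[0,0,0],100],
  [[-0.0292,0.0404,0],[0,0,0],100],
  [[-0.0292,0.0404,0],[0,0,0],100],
  [[-0.0292,0.0404,0],[0,0,0],100],
  [[0,0,0],[0,0,0],100],
  [[0,0,0],[0,0,0],100],
  [[0,0,0],[0,0,0],100],
])

```text
clock: 49.7
eef_pos: [142.9, -602.1, 228.1]
tcp_rot: [-3.14, -0.0, 0.041]
contact_force: [-0.3, -0.9, 0.3]
opening: 1.003
```

```bash
python3 - <<'E'
from h import *
np.set_printoptions(precision=1,suppress=True)
a=pickle.load(open("pics/s1.pkl","rb")); b=grab("scene","s5")
for f in(a,b):
    c=blobs(f,(10,4,225),(40,70,255),60,(285,188,325,220))
    if c: print("lid",cv2.boundingRect(c[0]),circ(f,c[0],99))
    for n,lo,hi,bx in (("bowl",(100,90,60),(120,255,255),(370,245,450,320)),("pink",(160,60,120),(180,255,255),(290,235,340,290)),("turq",(80,120,60),(95,255,255),(240,150,290,205))):
        k=blobs(f,lo,hi,60,bx)[0]; print(n,cv2.boundingRect(k))
    k=blobs(f,(0,0,120),(180,35,255),60,(335,215,390,262))[0]; print("dish",cv2.boundingRect(k))
    k=blobs(f,(0,0,120),(180,35,255),10,(300,140,340,185))[0]; print("handle",cv2.boundingRect(k))
    k=blobs(f,(0,0,80),(180,70,255),60,(280,300,325,352))[0]; print("tumbler",cv2.boundingRect(k))
D=np.abs(a["pixels"].astype(int)-b["pixels"]).max(2)>60
D=cv2.morphologyEx(D.astype(np.uint8),cv2.MORPH_OPEN,np.ones((3,3)))
n,l,st,ce=cv2.connectedComponentsWithStats(D); print([(s[:5].tolist()) for s in st[1:] if s[4]>8])
# crown/cap in both views: gold + dark
for f,bx in((b,(95,195,180,270)),):
    k=blobs(f,(12,100,80),(32,255,255),5,bx)
    for c in k: print("gold",cv2.boundingRect(c))
print("expect crown top",proj(b,[[471.5,-390.7,109],[471.5,-390.7,121]]))
p=b["pixels"]; m=cv2.inRange(p,(0,0,0),(85,85,85)); q=np.zeros_like(m); q[210:255,110:165]=m[210:255,110:165]
cs,_=cv2.findContours(q,0,1)
for c in cs:
    if cv2.contourArea(c)>60: print("cap",cv2.boundingRect(c),circ(b,c,118))
E
```

```text
lid (290, 190, 29, 24) [526.6 -27.3  60.5  61.6 526.8 -27.2  63.4]
bowl (380, 256, 62, 57)
pink (299, 240, 33, 46)
turq (249, 159, 29, 44)
dish (335, 215, 47, 41)
handle (309, 146, 31, 39)
tumbler (284, 304, 35, 44)
lid (289, 191, 29, 24) [526.6 -29.7  60.2  61.6 526.4 -29.2  63.7]
bowl (380, 256, 62, 57)
pink (299, 240, 33, 46)
turq (249, 159, 29, 44)
dish (335, 215, 48, 41)
handle (309, 145, 31, 40)
tumbler (284, 304, 35, 44)
[[325, 205, 19, 15, 223], [119, 217, 29, 32, 717], [259, 217, 30, 27, 526]]
gold (120, 218, 28, 27)
expect crown top [[131.6 228.8]
 [129.6 225.8]]
cap (116, 216, 28, 39) [ 487.2 -395.1   50.4   91.8  490.5 -395.6   90.9]
cap (110, 210, 55, 22) [ 460.2 -376.5   56.3  134.1  451.1 -374.1  129.3]
```

```bash
python3 -c "
from rig import *
print(sign_off())"
```

```text
the job is handed in; nothing more can be done
None
```

The job is done and handed in at about 50 s on the robot's clock. I moved the tub and the ladle to the board, stood the crown in the burner seat, and laid the cap flat on the crown. Then I put the tub back in the tray and the ladle back across it.

Last checks:
- **Scene before and after:** the only large changes are the crown and cap gone from the tray and now on the stove. The bowl, the tumbler and both look-alike tubs measured the same as at the start.
- **Cap:** it lies level on the crown, about 1 mm off centre. I left that as it was.
- **Tub:** upright, about 2.4 mm along the tray from where it started. I did not correct this.
- **Ladle:** within about 1 mm of where it started, with its angle unchanged.
- **Checks that failed or disagreed:** the final overhead picture could not be viewed because the 16-picture limit was reached, so the tub and ladle figures come from measurements only. My last try at finding the cap in the scene picture gave unusable shapes, so its centring rests on the earlier wrist view.

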